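# Latch the sprung source slide at its middle position and start the count

## Robot

A 6-joint arm with a two-finger parallel gripper is mounted at the origin on the work surface. World frame = base frame: x ahead of the robot, y to its left, z up, the work surface at z = 0. Lengths are in m, angles in rad, forces in N, time in s.
With the tool pointing down it reaches from about 0.25 to 0.775 m from the base axis. Payload 4 kg.
Tool frame: the origin (TCP) lies midway between the tips of the shut fingers; the grasp point (between the pads) lies 19 mm behind it; y points along the fingers, x is the direction in which the jaws open and shut, and the axes are right-handed (so a half turn about y gives the same grasp; the last joint's range is limited). The gripper opens to 94 mm and grips with 3 to 60 N. Pads are 16 mm wide; open, the fingers measure 119 mm over their backs; the gripper's body (75 mm by 177 mm) begins 78 mm behind the grasp point.
Start: joints at [-1.262, 0.087, 1.371, -0, 1.684, -0.103], TCP at [0.22, -0.504, 0.206] pointing down, gripper open.
Joint ranges: [-3.1, 3.1], [-0.76, 2.03], [0.27, 2.55], [-1.08, 4.22], [0.17, 2.65], [-2.57, 2.57]. Speed limits (rad/s): [2.79, 2.79, 3.14, 3.14, 3.14, 3.14].

## Interface

Orientations are given as [roll, pitch, yaw] about the fixed x, y, z axes, in that order (R = Rz(yaw) Ry(pitch) Rx(roll)).
In Python, from bench import robot, snapshot, camera_info, ticket gives the robot as it stands.
- The arm moves only by the shell command python3 -m creep 'ROWS'. ROWS is JSON, a list of rows, each an object with "slide": the shift along the tool's x, y, z in mm, a list of three; "roll": the turn about the tool's y in degrees; "grip": the closure, from 0 (fully open) to 1 (shut). In form: [{"slide": [x, y, z], "roll": roll, "grip": grip}, ...]. A call has 1 to 20 rows; each row is the pose to reach, as a shift and turn from the pose commanded when the call began, along the tool's axes at that moment; what a row does not reach only later rows make up. A row lasts 1/12 s, in which the tool goes at most 41.7 mm and 7.16 degrees, less where a joint would pass 70% of its speed; a pose out of reach is approached as far as the arm can. A call with a gripper value outside its range is refused whole. The fingers move at their own pace and stop on an object; the grip force is fixed at half the most. Time passes only in rows, so rows that repeat a pose let the fingers close. It gives the time, the measured TCP pose, the force and the opening at its end, in the units of the state.
- robot.get_obs(): the state, without advancing time (a new reading comes with each control period).
- snapshot(name): name is "scene" or "top" or "wrist"; returns the picture (400x640x3 uint8, red, green, blue); there is no depth.
- camera_info(name): a dict with "fx", "fy", "cx", "cy" (pixels), "cam_to_world" (4x4, takes a point from camera to world coordinates). Camera axes: x right, y down, z forward; pixel columns grow to the right and rows downward; lengths in m; the calibration is good to about 2 mm. A picture is of the moment at which its call begins: read the wrist's pose just before it. camera_info takes no time and is no camera call; for the wrist camera it gives the pose at the moment of the call.
- ticket.close_job(): hands the job in, once; it reports no verdict.
The state is a dict: "time": time; "joint_positions": joint angles; "qvel": joint speeds; "joint_torque": joint torques, N m; "tool_pos": TCP position; "ee_rot": TCP orientation; "wrist_force": force on the tool from outside, world axes, zero at the start; "wrist_torque": the same for the moment, N m; "width": finger opening in m.
Only numpy, scipy, OpenCV 4.12 (cv2) and the standard library are available. Lean on these libraries where they do the work, as an engineer would, in place of code of your own. Each camera call takes 0.05 s, during which the arm holds its last target.

## Task

Set up a check count at the shielded source: push the sprung source slide right in to its end stop by its upright push plate, then let go, so that it springs back and the stop pin latches it at its middle position. Once it is latched, and not before, start the count by pressing the larger of the two keys on the counter all the way down and releasing it. Push and press with the fingertips only: do not pinch the push plate, do not touch the stop pin or the counter's small key, and leave everything else where it stands.

Things in the scene. Friction and masses are not known exactly. Their poses are not given: they have to be found in the camera images.
- shield: Fixed source shield: cream lead bricks 280 x 150 x 50 mm under an aluminium deck (top at 56 mm). Origin: centre of the underside; x: the way the slide is pushed in, z up. Along x from the origin: deck edge -135 mm, push face -123 mm, rails and rubber end stops from -68 mm (tops 71 mm), stop-pin bridge +12 mm (bar top 97 mm), yellow lead block from +31 mm (top 111 mm), detector on it (top 284 mm).
- push_plate (a point): Centre of the face to push on the slide's upright steel push plate; moves with the slide. Plate 60 mm wide (across the slide), 8 mm thick, 62 to 105 mm above the bench; this point is 85 mm above the bench. Its axes are the shield's: +x is the push direction, the face looks to -x. The space in front of it is free down to the deck at 56 mm.
- slide (a joint): Slide travel in m: 0 = out (held by its return spring at the start), 0.050 = end stop, 0.025 = latched at middle. Spring 5 N at 0 to 11 N at 0.050, damping 35 N per m/s, lifting the pin adds a few N up to 0.025: in all under 18 N at 50 mm/s. Let go before the pin drops (about 0.025) it returns to 0; beyond that, it returns to 0.025 within half a second.
- stop_pin (a joint): Lift of the sprung stop pin in m: 0 = down. The slide's catch lifts it about 0.008 in passing beneath; the pin then drops behind the catch by itself and blocks the slide's return. Lifting the pin would release the slide.
- pin_head (a point): Top centre of the stop pin's round dark steel head, 18 mm in diameter, in the middle of the bridge, 118 mm above the bench when down. Not to be touched.
- counter: Fixed desktop counter, left or right of the shield: grey case 150 x 180 mm, 50 mm high, with a 78 mm high display hood along its rear edge and two round keys on the flat top before it. Origin: centre of the underside; x from front to rear, y to its left. Large key at x -25, y -35 mm; small key at x -25, y +40 mm.
- start_key_top (a point): Centre of the top of the larger key (start), 28 mm in diameter, 72 mm above the bench at rest, in a black collar 44 mm in diameter whose top is 10 mm lower.
- start_key (a joint): Travel of the start key in m: 0 = up, 0.006 = fully down (5 N; it springs back).
- reset_key (a joint): Travel of the small key (14 mm in diameter, 71 mm above the bench) in m: 0 = up, 0.005 = down. Not to be pressed.
- ratemeter: Portable ratemeter, tan case 160 x 85 x 90 mm with a carrying handle over it to 132 mm; origin at the underside's centre. It stands on the other side of the shield from the counter. Stays put.
- vial: Small clear jar, 36 mm in diameter, 55 mm high. Stays put.
- can: Plain steel can, 96 mm in diameter, 115 mm high. Stays put.
- brick: Loose yellow-painted lead brick, 50 x 100 x 50 mm. Stays put.
- preamp: Two stacked green circuit boards on brass pillars, 75 x 95 x 46 mm. Stays put.
- tweezers: Steel tweezers, 130 mm long, lying on the bench. Stays put.
- source_case: White round case for a disc source, 44 mm in diameter, 19 mm high. Stays put.

How it is judged:
By the outcome, as a careful person would: the job done as asked, in the order asked, and still so for the second after the job is handed in, with the robot touching nothing.
It also fails if it takes over 50 s, if anything falls off the work surface, if the arm or the gripper's body presses on something with over 40 N, if the wrist force passes 120 N, or if a joint passes its speed limit or range.

## Working session

There is one attempt and no reset: what is moved stays moved. The work goes in short steps, Python scripts to look and compute and a shell command to move; the robot and the scene stay as the last step left them, time stands still between calls to the robot, and variables do not carry over. Pictures are saved under pics/ and viewed, and the job is handed in when it is done.

```bash
mkdir -p pics; ls; python3 - <<'E'
from bench import robot,snapshot,camera_info
import cv2,numpy as np
o=robot.get_obs();print(o['time'],o['tool_pos'],o['ee_rot'],o['width'],o['wrist_force'])
for n in("scene","top","wrist"):
    ci=camera_info(n);im=snapshot(n);cv2.imwrite(f'pics/{n}0.png',im[:,:,::-1]);print(n,ci)
E
```

```text
pics
0.0 [ 0.21994436 -0.50350838  0.20429869] [-1.57060305  0.00221309 -1.15903038] 0.09392144173717924 [ 0.38431124 -0.92763386 -0.10101918]
scene {'fx': 465.1105808124086, 'fy': 465.1105808124086, 'cx': 322.64647184922615, 'cy': 208.94254061161377, 'cam_to_world': array([[-0.84914147,  0.43020731, -0.30639912,  0.90604268],
       [ 0.52815697,  0.69493017, -0.48797773,  0.5307687 ],
       [ 0.00299441, -0.57618896, -0.81731103,  0.95848336],
       [ 0.        ,  0.        ,  0.        ,  1.        ]])}
top {'fx': 377.78191818391855, 'fy': 377.78191818391855, 'cx': 314.87055590606093, 'cy': 202.8374636002197, 'cam_to_world': array([[-0.02492031, -0.98940499,  0.14302707,  0.4510667 ],
       [-0.99962232,  0.02632018,  0.0079035 ,  0.0092763 ],
       [-0.01158426, -0.1427761 , -0.98968722,  1.10761715],
       [ 0.        ,  0.        ,  0.        ,  1.        ]])}
wrist {'fx': 329.8475678592589, 'fy': 329.8475678592589, 'cx': 323.65918317601506, 'cy': 198.92923381667165, 'cam_to_world': array([[ 0.40095192, -0.8848507 , -0.23722731,  0.28783822],
       [-0.91609647, -0.38789436, -0.10151463, -0.47400711],
       [-0.00219384,  0.25802559, -0.96613559,  0.38439494],
       [ 0.        ,  0.        ,  0.        ,  1.        ]])}
```

View pics/scene0.png

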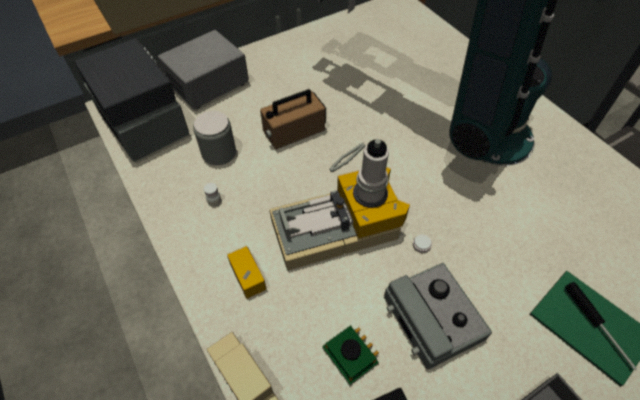

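View pics/top0.png

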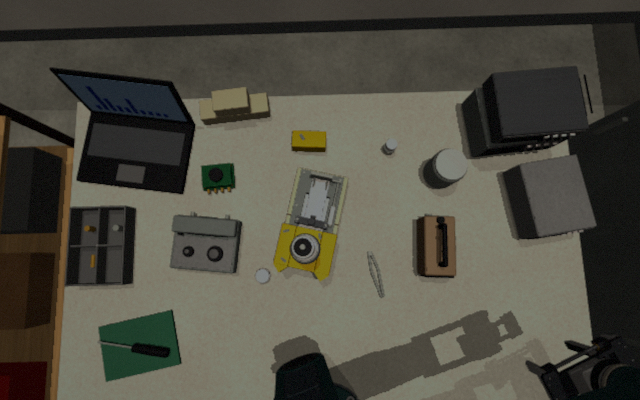

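View pics/wrist0.png

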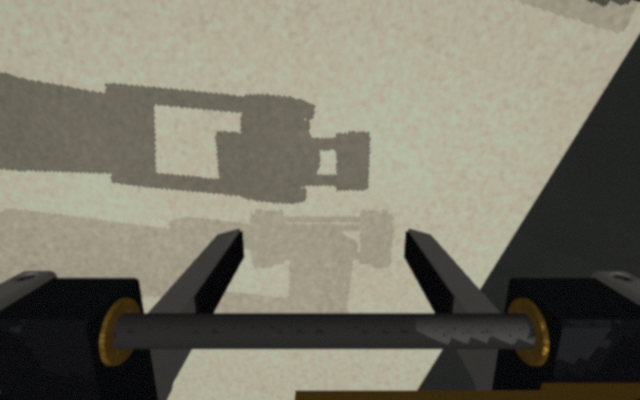

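The slide is pushed towards the robot: the detector is nearest the robot and the deck is on the far side. Next I'll zoom in.

```bash
python3 - <<'E'
import cv2
a=cv2.imread('pics/top0.png')[150:290,160:350];cv2.imwrite('pics/topz.png',cv2.resize(a,None,fx=4,fy=4,interpolation=cv2.INTER_CUBIC))
a=cv2.imread('pics/scene0.png')[130:280,260:420];cv2.imwrite('pics/scz.png',cv2.resize(a,None,fx=4,fy=4,interpolation=cv2.INTER_CUBIC))
a=cv2.imread('pics/scene0.png')[250:380,370:500];cv2.imwrite('pics/scz2.png',cv2.resize(a,None,fx=4,fy=4,interpolation=cv2.INTER_CUBIC))
E
```

```text
(no output)
```

View pics/topz.png

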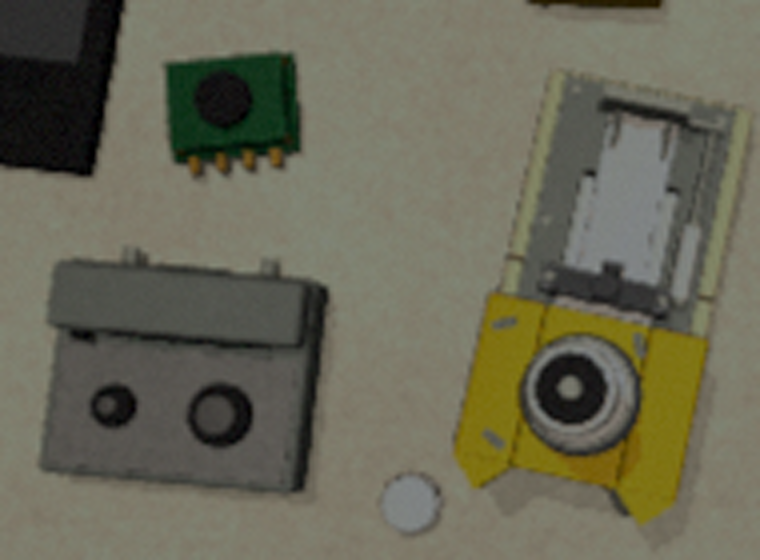

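View pics/scz.png

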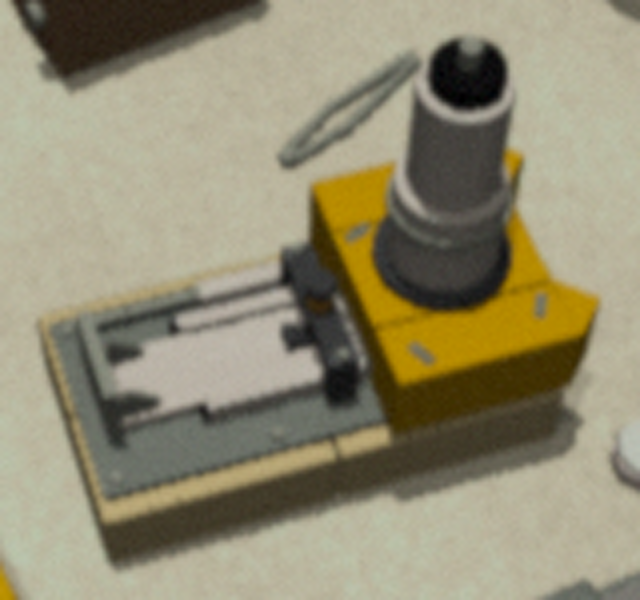

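View pics/scz2.png

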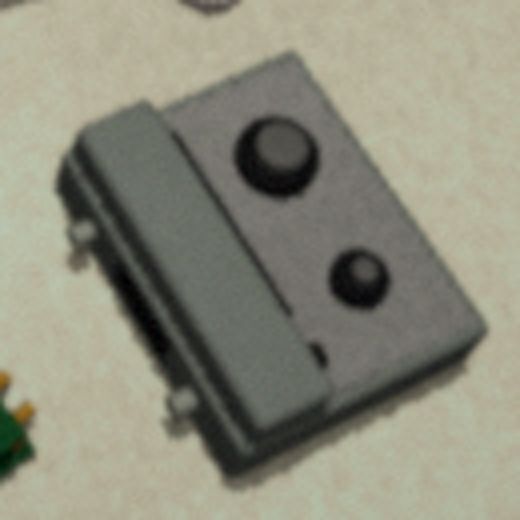

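```bash
cat > h.py <<'E'
from bench import camera_info
import numpy as np
def cast(n,p,z,off=(0,0),s=1,ci=None):
    ci=ci or camera_info(n);u=(p[0]+.5)/s-.5+off[0];v=(p[1]+.5)/s-.5+off[1]
    T=ci['cam_to_world'];d=T[:3,:3]@[(u-ci['cx'])/ci['fx'],(v-ci['cy'])/ci['fy'],1];o=T[:3,3]
    return o+d*(z-o[2])/d[2]
E
python3 - <<'E'
from h import *
np.set_printoptions(precision=4,suppress=True)
t=lambda p,z:cast('top',p,z,(160,150),4)
s=lambda p,z:cast('scene',p,z,(260,130),4)
k=lambda p,z:cast('scene',p,z,(370,250),4)
print('key',t((220,413),.072),k((286,144),.072))
print('small',t((112,405),.071),k((367,267),.071))
L,R=t((554,70),.05),t((750,106),.05);print('cornT',L,R)
L2,R2=s((105,515),.05),s((42,322),.05);print('cornS',L2,R2)
for a,b in((L,R),(L2,R2)):
  d=b-a;print(np.linalg.norm(d),'push dir deg',np.degrees(np.arctan2(d[1],d[0]))-90+0, (a+b)/2)
a,b=t((603,97),.105),t((690,115),.105);print('plateT',a,b,(a+b)/2,np.linalg.norm(a-b))
a,b=s((120,440),.105),s((80,320),.105);print('plateS',a,b,(a+b)/2,np.linalg.norm(a-b))
# yellow top edges z=.111
print('yellow near edge', t((487,291),.111),t((708,340),.111), t((455,452),.111))
E
```

```text
key [0.4702 0.2942 0.072 ] [0.4667 0.2985 0.072 ]
small [0.4775 0.3685 0.071 ] [0.4758 0.3719 0.071 ]
cornT [0.7087 0.0632 0.05  ] [ 0.6785 -0.0763  0.05  ]
cornS [0.706  0.0595 0.05  ] [ 0.6738 -0.0746  0.05  ]
0.14266715538324864 push dir deg -192.21976975904494 [ 0.6936 -0.0065  0.05  ]
0.1379324306643164 push dir deg -193.49275678421066 [ 0.6899 -0.0076  0.05  ]
plateT [0.6756 0.0275 0.105 ] [ 0.6616 -0.0311  0.105 ] [ 0.6686 -0.0018  0.105 ] 0.06020782148256978
plateS [0.6888 0.0523 0.105 ] [ 0.6691 -0.028   0.105 ] [0.679  0.0121 0.105 ] 0.08266757591680908
yellow near edge [0.5452 0.1072 0.111 ] [ 0.5091 -0.0379  0.111 ] [0.4404 0.1294 0.111 ]
```

```bash
python3 -m creep '[{"slide":[0,-40,0],"roll":0,"grip":1},{"slide":[-13,-60,32],"roll":6,"grip":1},{"slide":[-27,-60,70],"roll":12,"grip":1},{"slide":[-41,-60,106],"roll":18,"grip":1},{"slide":[-55,-60,142],"roll":24,"grip":1},{"slide":[-69,-60,178],"roll":30,"grip":1},{"slide":[-83,-60,214],"roll":36,"grip":1},{"slide":[-97,-60,250],"roll":36,"grip":1},{"slide":[-111,-60,286],"roll":36,"grip":1},{"slide":[-125,-60,322],"roll":36,"grip":1},{"slide":[-139,-60,358],"roll":36,"grip":1},{"slide":[-153,-60,394],"roll":36,"grip":1},{"slide":[-167,-60,430],"roll":36,"grip":1},{"slide":[-181,-60,466],"roll":36,"grip":1},{"slide":[-195,-60,502],"roll":36,"grip":1},{"slide":[-209,-60,538],"roll":36,"grip":1},{"slide":[-223,-60,574],"roll":36,"grip":1},{"slide":[-237,-60,610],"roll":36,"grip":1},{"slide":[-250,-60,645],"roll":36,"grip":1},{"slide":[-252,-60,650],"roll":36,"grip":1}]'
python3 - <<'E'
from bench import robot,snapshot,camera_info
import cv2
o=robot.get_obs();print(o['time'],o['tool_pos'],o['ee_rot'],o['joint_positions'],o['width'],o['wrist_force'])
for n in("scene","wrist"):
    im=snapshot(n);cv2.imwrite(f'pics/{n}1.png',im[:,:,::-1])
E
```

```text
time: 1.82
tool_pos: [0.7175, -0.0076, 0.2613]
ee_rot: [-1.575, 0.002, -1.781]
wrist_force: [-0.3, -0.7, -1.4]
width: 0.0003
1.8167 [ 0.71754134 -0.00760341  0.26126231] [-1.57482319  0.00185074 -1.78117795] [-0.09069054  0.4883085   0.76024058  0.00244722  1.89681975  1.69126309] 0.00025318199161332563 [-0.32599856 -0.69164871 -1.44725019]
```

View pics/scene1.png

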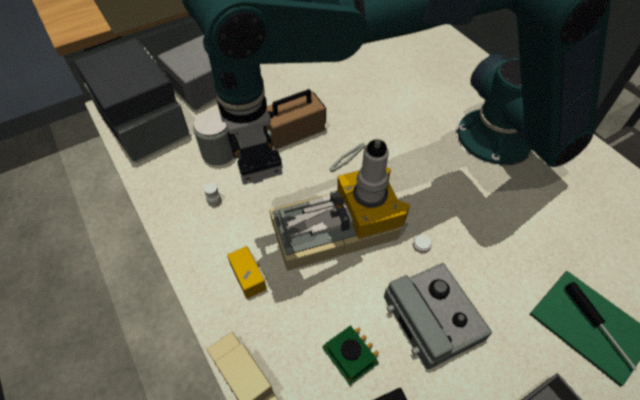

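View pics/wrist1.png

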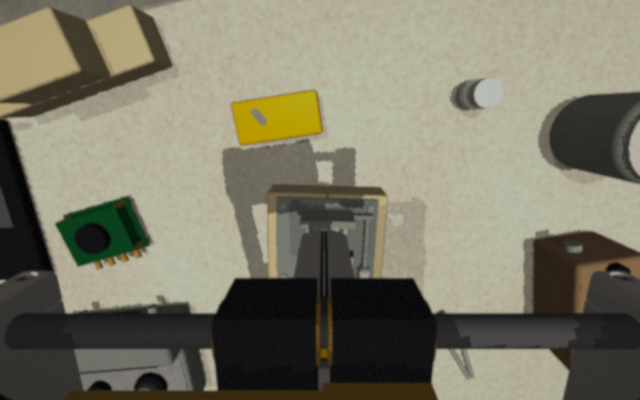

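Clear hover; the forearm is well above the detector. In the wrist view the plate is the dark bar near (328,214). I'll measure it from an enlarged crop.

```bash
python3 - <<'E'
import cv2
a=cv2.imread('pics/wrist1.png')[175:285,250:400];cv2.imwrite('pics/w1z.png',cv2.resize(a,None,fx=5,fy=5,interpolation=cv2.INTER_CUBIC)*1)
E
```

```text
(no output)
```

View pics/w1z.png

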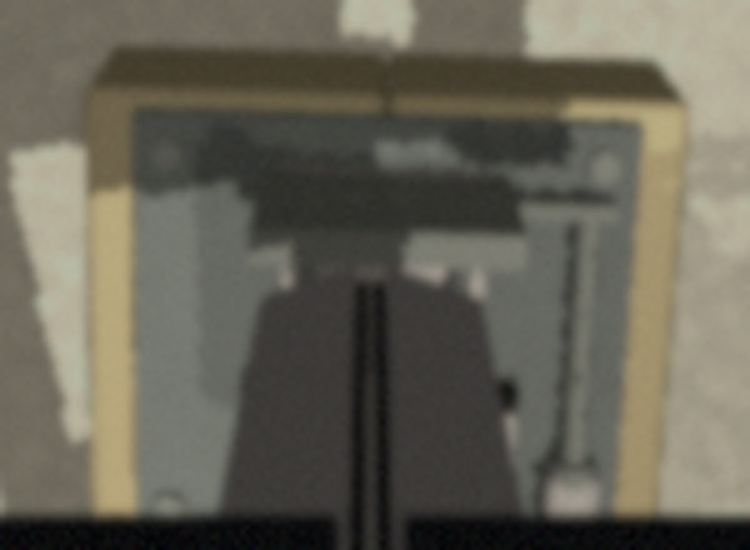

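```bash
python3 - <<'E'
from h import *
np.set_printoptions(precision=4,suppress=True)
ci=camera_info('wrist')
w=lambda p,z:cast('wrist',p,z,(250,175),5,ci)
a,b=w((250,236),.105),w((526,232),.105);print(a,b,(a+b)/2,np.linalg.norm(a-b),np.degrees(np.arctan2(*(b-a)[1::-1])))
c,d=w((90,92),.05),w((686,102),.05);print(c,d,(c+d)/2,np.linalg.norm(c-d),np.degrees(np.arctan2(*(d-c)[1::-1])))
m=(c+d)/2;p=np.array([np.cos(np.radians(167.5)),np.sin(np.radians(167.5)),0]);print('face from brick',m+p*.017)
e,f=w((135,110),.056),w((642,124),.056);print((e+f)/2,(e+f)/2+p*.012)
T=np.array([.7175,-.0076,.085]);P=(a+b)/2
q=np.array([-p[1],p[0],0])
print('tcp rel plate along push',(T-P)@p,'lateral',(T-P)@q)
E
```

```text
[0.6793 0.0226 0.105 ] [ 0.6676 -0.0359  0.105 ] [ 0.6734 -0.0067  0.105 ] 0.05963346014375849 -101.35103601149588
[0.7062 0.0605 0.05  ] [ 0.6727 -0.0821  0.05  ] [ 0.6894 -0.0108  0.05  ] 0.1464157217654431 -103.21542272443271
face from brick [ 0.6728 -0.0071  0.05  ]
[ 0.686  -0.0101  0.056 ] [ 0.6743 -0.0075  0.056 ]
tcp rel plate along push -0.043230443126094656 lateral -0.008633019782806145
```

```bash
python3 -m creep '[{"slide":[9,30,0],"roll":0.5,"grip":1},{"slide":[9,60,0],"roll":0.5,"grip":1},{"slide":[9,90,0],"roll":0.5,"grip":1},{"slide":[9,120,0],"roll":0.5,"grip":1},{"slide":[9,145,0],"roll":0.5,"grip":1},{"slide":[9,165,0],"roll":0.5,"grip":1},{"slide":[9,180,0],"roll":0.5,"grip":1},{"slide":[9,180,0],"roll":0.5,"grip":1},{"slide":[9,180,0],"roll":0.5,"grip":1}]'
python3 - <<'E'
from bench import robot,snapshot,camera_info
import cv2
o=robot.get_obs();print(o['time'],o['tool_pos'],o['ee_rot'],o['width'],o['wrist_force'])
for n in("scene","wrist"):
    im=snapshot(n);cv2.imwrite(f'pics/{n}2.png',im[:,:,::-1])
a=cv2.imread('pics/scene2.png')[60:280,200:420];cv2.imwrite('pics/sc2z.png',cv2.resize(a,None,fx=2.7,fy=2.7,interpolation=cv2.INTER_CUBIC))
E
```

```text
time: 2.67
tool_pos: [0.7116, -0.0233, 0.0852]
ee_rot: [-1.573, -0.001, -1.798]
wrist_force: [-0.2, 0.5, 0.2]
width: 0.0005
2.6667 [ 0.71157904 -0.02332622  0.08524777] [-1.57262133e+00 -7.89549249e-04 -1.79794338e+00] 0.0005041107268523681 [-0.15029273  0.47100187  0.2000209 ]
```

View pics/sc2z.png

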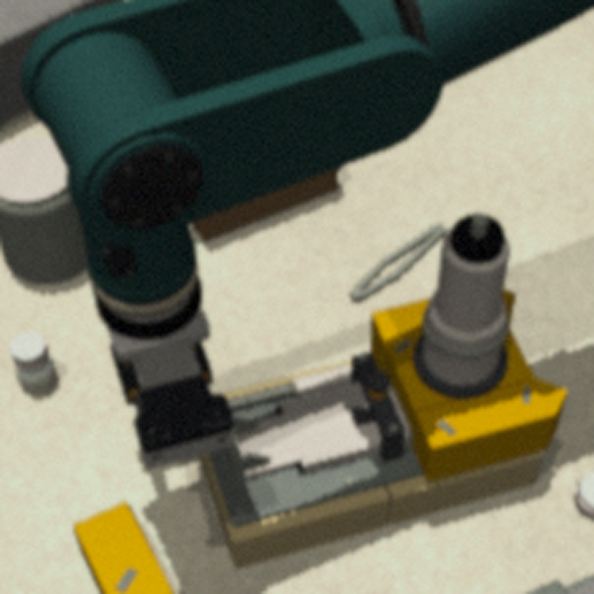

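View pics/wrist2.png

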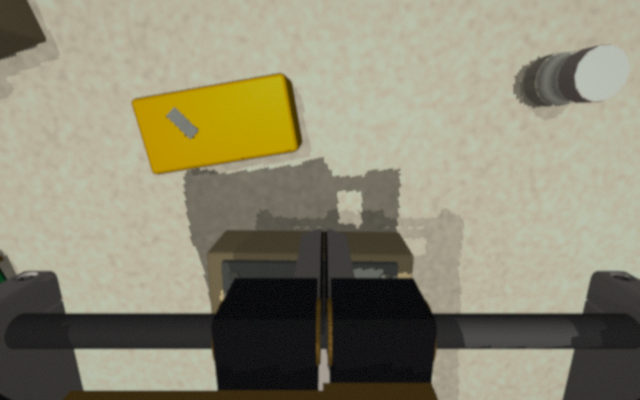

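```bash
python3 -m creep '[{"slide":[-8,3,-5],"roll":0,"grip":1},{"slide":[-8,5,-14],"roll":0,"grip":1},{"slide":[-8,5,-21],"roll":0,"grip":1},{"slide":[-8,5,-26],"roll":0,"grip":1},{"slide":[-8,5,-26],"roll":0,"grip":1},{"slide":[-8,5,-26],"roll":0,"grip":1},{"slide":[-8,5,-26],"roll":0,"grip":1}]'
python3 - <<'E'
from bench import robot,snapshot,camera_info
import cv2,numpy as np
o=robot.get_obs();print(o['time'],o['tool_pos'],o['ee_rot'],o['wrist_force'])
d=o['tool_pos']-np.array([.6734,-.0067,.085]);p=np.array([-.976,.2165,0]);print(d@p,d@np.array([-.2165,-.976,0]))
E
```

```text
time: 3.35
tool_pos: [0.6898, -0.0082, 0.0811]
ee_rot: [-1.57, -0.0, -1.796]
wrist_force: [0.6, 0.1, 0.1]
width: 0.0007
3.35 [ 0.68983878 -0.00818074  0.08105604] [-1.56957510e+00 -4.64632159e-05 -1.79601029e+00] [0.57931031 0.07897434 0.10950271]
-0.016364828988522852 -0.0021137934756296013
```

```bash
python3 -m creep '[{"slide":[0,0,-4],"roll":0,"grip":1},{"slide":[0,0,-8],"roll":0,"grip":1},{"slide":[0,0,-12],"roll":0,"grip":1},{"slide":[0,0,-16],"roll":0,"grip":1},{"slide":[0,0,-20],"roll":0,"grip":1},{"slide":[0,0,-24],"roll":0,"grip":1}]'
python3 -m creep '[{"slide":[0,0,-4],"roll":0,"grip":1},{"slide":[0,0,-8],"roll":0,"grip":1},{"slide":[0,0,-12],"roll":0,"grip":1},{"slide":[0,0,-16],"roll":0,"grip":1},{"slide":[0,0,-20],"roll":0,"grip":1},{"slide":[0,0,-24],"roll":0,"grip":1},{"slide":[0,0,-28],"roll":0,"grip":1}]'
python3 - <<'E'
from bench import robot,snapshot,camera_info
import cv2,numpy as np
o=robot.get_obs();print(o['time'],o['tool_pos'],o['ee_rot'],o['wrist_force'])
d=o['tool_pos']-np.array([.6734,-.0067,.085]);p=np.array([-.976,.2165,0]);print(d@p,d@np.array([-.2165,-.976,0]))
E
```

```text
time: 3.85
tool_pos: [0.6718, -0.004, 0.0808]
ee_rot: [-1.556, 0.001, -1.797]
wrist_force: [20.3, -3.6, -7.7]
width: 0.0003
time: 4.43
tool_pos: [0.6434, 0.0028, 0.0809]
ee_rot: [-1.559, 0.002, -1.797]
wrist_force: [12.8, -1.0, -6.4]
width: 0.0004
4.4333 [0.64337396 0.00282633 0.08094484] [-1.55916840e+00  1.61498356e-03 -1.79686879e+00] [12.84734409 -1.04988717 -6.38442943]
0.03136786543988671 -0.0027970607051433162
```

```bash
python3 -m creep '[{"slide":[0,0,-3],"roll":0,"grip":1},{"slide":[0,0,-6],"roll":0,"grip":1},{"slide":[0,0,-8],"roll":0,"grip":1},{"slide":[0,0,-8],"roll":0,"grip":1}]'
python3 -m creep '[{"slide":[0,0,-2],"roll":0,"grip":1},{"slide":[0,0,-2],"roll":0,"grip":1}]'
```

```text
time: 4.77
tool_pos: [0.6371, 0.0044, 0.0811]
ee_rot: [-1.555, 0.002, -1.797]
wrist_force: [16.1, -0.8, -8.2]
width: 0.0002
time: 4.93
tool_pos: [0.6371, 0.0044, 0.0812]
ee_rot: [-1.551, 0.002, -1.797]
wrist_force: [20.2, -2.4, -10.5]
width: 0.0005
```

```bash
python3 -m creep '[{"slide":[0,0,-2],"roll":0,"grip":1},{"slide":[0,0,-4],"roll":0,"grip":1},{"slide":[0,0,-4],"roll":0,"grip":1}]'
python3 -m creep '[{"slide":[0,0,-2],"roll":0,"grip":1},{"slide":[0,0,-3],"roll":0,"grip":1},{"slide":[0,0,-3],"roll":0,"grip":1}]'
python3 - <<'E'
from bench import robot,snapshot,camera_info
import cv2,numpy as np
o=robot.get_obs();print(o['time'],o['tool_pos'])
for n in("scene","top"):
    im=snapshot(n);cv2.imwrite(f'pics/{n}3.png',im[:,:,::-1])
a=cv2.imread('pics/scene3.png')[80:280,240:440];cv2.imwrite('pics/sc3z.png',cv2.resize(a,None,fx=3,fy=3,interpolation=cv2.INTER_CUBIC))
E
```

```text
time: 5.18
tool_pos: [0.6371, 0.0044, 0.0814]
ee_rot: [-1.542, 0.003, -1.798]
wrist_force: [30.0, -3.2, -14.8]
width: 0.0001
time: 5.43
tool_pos: [0.637, 0.0044, 0.0816]
ee_rot: [-1.535, 0.003, -1.798]
wrist_force: [36.1, -4.4, -19.9]
width: 0.0005
5.4333 [0.63703294 0.00437052 0.08157365]
```

View pics/sc3z.png

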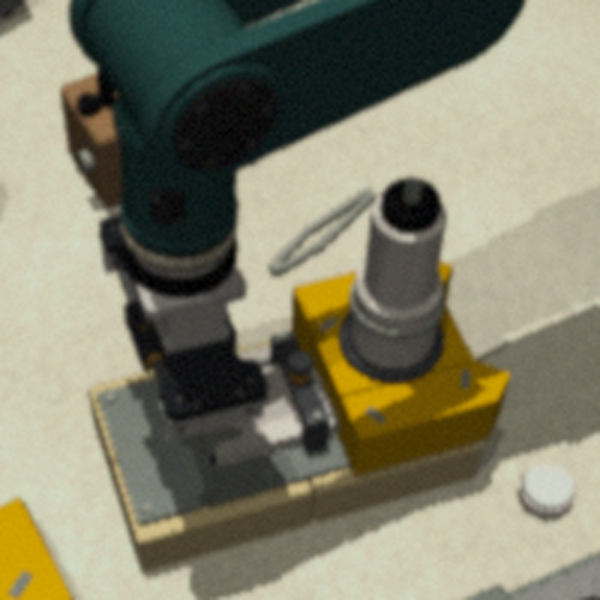

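The end stop is reached: the TCP stays still while the force climbs from 16 to 36 N. Now I'll let go.

```bash
python3 -m creep '[{"slide":[0,0,15],"roll":0,"grip":1},{"slide":[0,0,40],"roll":0,"grip":1},{"slide":[0,0,65],"roll":0,"grip":1},{"slide":[0,0,70],"roll":0,"grip":1},{"slide":[0,0,70],"roll":0,"grip":1},{"slide":[0,-30,70],"roll":0,"grip":1},{"slide":[0,-70,70],"roll":0,"grip":1},{"slide":[0,-110,70],"roll":0,"grip":1},{"slide":[0,-150,70],"roll":0,"grip":1},{"slide":[0,-180,70],"roll":0,"grip":1},{"slide":[0,-180,70],"roll":0,"grip":1},{"slide":[0,-180,70],"roll":0,"grip":1}]'
python3 - <<'E'
from bench import robot,snapshot,camera_info
import cv2,numpy as np
o=robot.get_obs();print(o['time'],o['tool_pos'],o['ee_rot'],o['wrist_force'])
for n in("scene","wrist"):
    im=snapshot(n);cv2.imwrite(f'pics/{n}4.png',im[:,:,::-1])
a=cv2.imread('pics/scene4.png')[130:280,260:420];cv2.imwrite('pics/sc4z.png',cv2.resize(a,None,fx=4,fy=4,interpolation=cv2.INTER_CUBIC))
a=cv2.imread('pics/wrist4.png')[175:285,250:400];cv2.imwrite('pics/w4z.png',cv2.resize(a,None,fx=5,fy=5,interpolation=cv2.INTER_CUBIC)*1)
E
```

```text
time: 6.53
tool_pos: [0.6903, -0.008, 0.2645]
ee_rot: [-1.565, 0.001, -1.796]
wrist_force: [-0.7, 1.3, -0.7]
width: 0.0004
6.5333 [ 0.69026099 -0.0079565   0.26447717] [-1.56490537e+00  8.30911778e-04 -1.79563961e+00] [-0.67006694  1.32174299 -0.68987345]
```

View pics/sc4z.png

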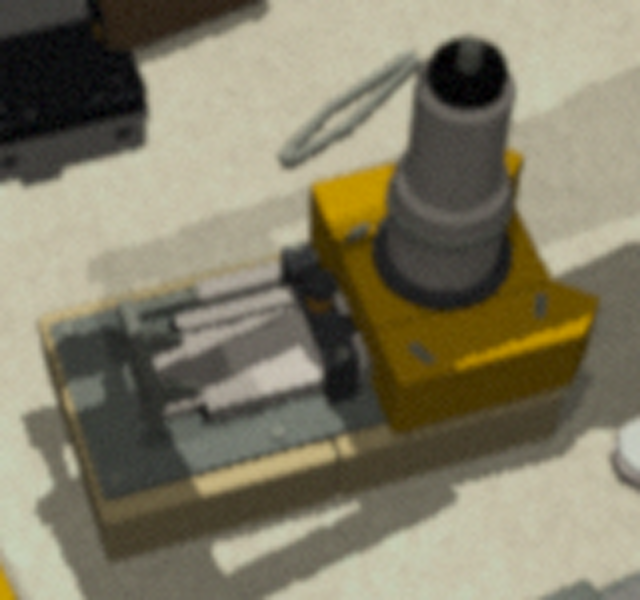

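View pics/w4z.png

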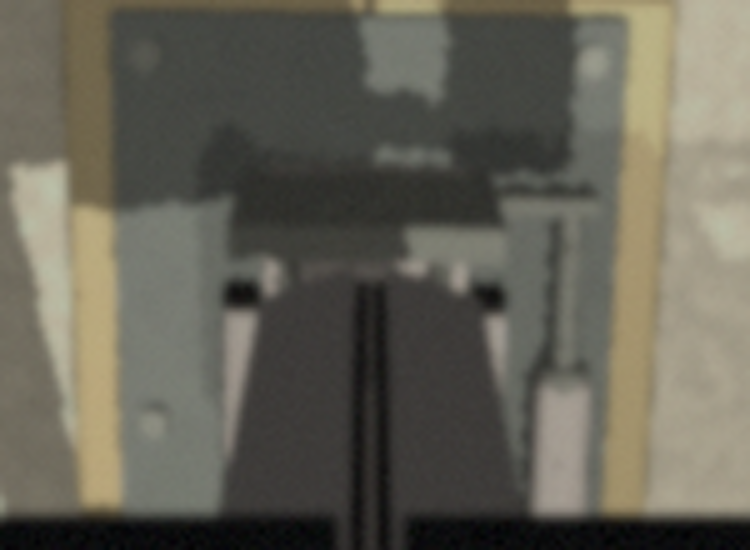

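```bash
python3 - <<'E'
from h import *
np.set_printoptions(precision=4,suppress=True)
ci=camera_info('wrist')
w=lambda p,z:cast('wrist',p,z,(250,175),5,ci)
P=(w((230,228),.105)+w((505,227),.105))/2;p=np.array([-.976,.2165,0])
print(P,'slide',(P-np.array([.6734,-.0067,.105]))@p)
yaw=-1.7956;x=np.array([np.cos(yaw),np.sin(yaw)]);z=np.array([-np.sin(yaw),np.cos(yaw)])
d=np.array([.4685,.296])-np.array([.6903,-.008]);print(d@x,d@z)
E
```

```text
[0.6511 0.0009 0.105 ] slide 0.02343537000361026
-0.24690817608990553 -0.28398519781840076
```

The plate measures about 23.4 mm in, so the slide is latched at its middle position (25 mm nominal). Next I'll move over the start key.

```bash
python3 -m creep '[{"slide":[-30,-20,0],"roll":0,"grip":1},{"slide":[-65,-30,0],"roll":0,"grip":1},{"slide":[-100,-30,0],"roll":-6,"grip":1},{"slide":[-135,-30,-10],"roll":-12,"grip":1},{"slide":[-160,-30,-35],"roll":-18,"grip":1},{"slide":[-180,-30,-65],"roll":-24,"grip":1},{"slide":[-195,-30,-98],"roll":-30,"grip":1},{"slide":[-207,-30,-133],"roll":-30,"grip":1},{"slide":[-219,-30,-168],"roll":-30,"grip":1},{"slide":[-229,-30,-203],"roll":-30,"grip":1},{"slide":[-238,-30,-235],"roll":-30,"grip":1},{"slide":[-245,-30,-265],"roll":-30,"grip":1},{"slide":[-247,-10,-284],"roll":-30,"grip":1},{"slide":[-247,20,-284],"roll":-30,"grip":1},{"slide":[-247,50,-284],"roll":-30,"grip":1},{"slide":[-247,80,-284],"roll":-30,"grip":1},{"slide":[-247,80,-284],"roll":-30,"grip":1},{"slide":[-247,80,-284],"roll":-30,"grip":1}]'
python3 - <<'E'
from bench import robot,snapshot,camera_info
import cv2,numpy as np
o=robot.get_obs();print(o['time'],o['tool_pos'],o['ee_rot'],o['wrist_force'],o['joint_positions'])
for n in("scene","wrist","top"):
    im=snapshot(n);cv2.imwrite(f'pics/{n}5.png',im[:,:,::-1])
E
```

```text
time: 8.13
tool_pos: [0.4662, 0.2947, 0.1764]
ee_rot: [-1.58, -0.002, -1.272]
wrist_force: [0.1, -0.0, -0.6]
width: 0.0005
8.1333 [0.46623428 0.29466168 0.17641496] [-1.57971226e+00 -1.53444276e-03 -1.27238282e+00] [ 0.06942111 -0.02753827 -0.55934001] [ 4.60863657e-01  1.05058534e-01  1.40878834e+00 -7.23233876e-05
  1.63679250e+00  1.73324887e+00]
```

View pics/wrist5.png

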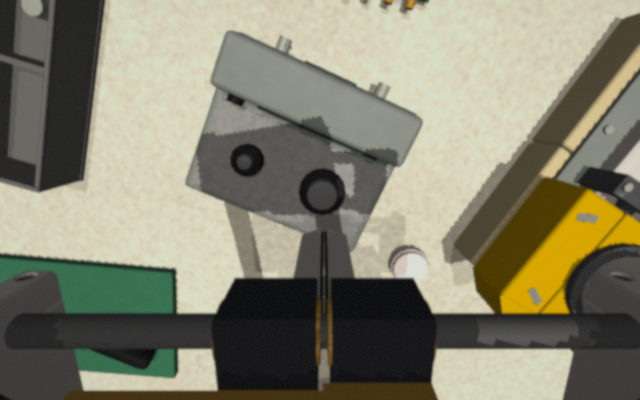

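View pics/scene5.png

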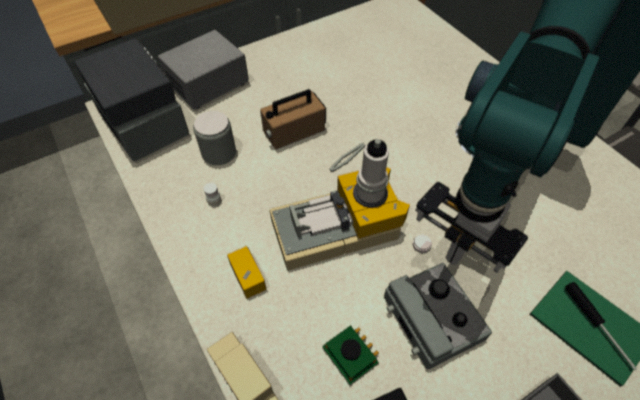

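```bash
python3 - <<'E'
from h import *
import cv2
from bench import robot
np.set_printoptions(precision=4,suppress=True)
im=cv2.imread('pics/wrist5.png')[150:230,280:360];cv2.imwrite('pics/k.png',cv2.resize(im,None,fx=7,fy=7,interpolation=cv2.INTER_CUBIC))
ci=camera_info('wrist')
print(cast('wrist',(321.5,194),.072,ci=ci),cast('wrist',(322,191),.062,ci=ci),cast('wrist',(246,161),.071,ci=ci))
print(robot.get_obs()['tool_pos'])
E
```

```text
[0.4704 0.2987 0.072 ] [0.4709 0.2984 0.062 ] [0.4792 0.3715 0.071 ]
[0.4697 0.2962 0.1825]
```

View pics/k.png

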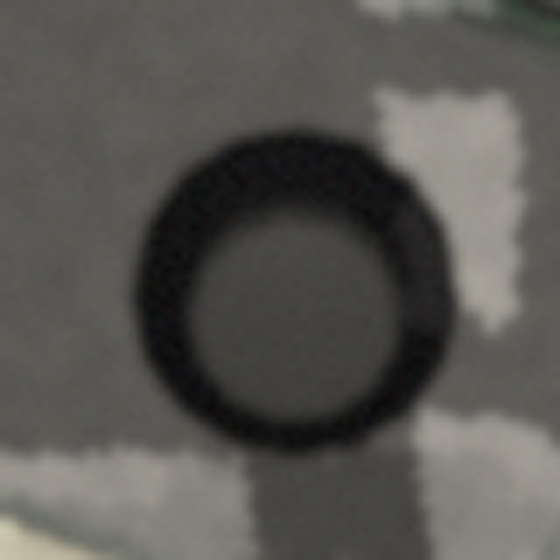

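```bash
python3 -m creep '[{"slide":[-2,25,0],"roll":0,"grip":1},{"slide":[-2,50,0],"roll":0,"grip":1},{"slide":[-2,75,0],"roll":0,"grip":1},{"slide":[-2,90,0],"roll":0,"grip":1},{"slide":[-2,97,0],"roll":0,"grip":1},{"slide":[-2,97,0],"roll":0,"grip":1},{"slide":[-2,97,0],"roll":0,"grip":1},{"slide":[-2,97,0],"roll":0,"grip":1}]'
python3 - <<'E'
from bench import robot,snapshot
import cv2
print(robot.get_obs()['tool_pos'])
im=snapshot('scene')[200:400,360:560,::-1];cv2.imwrite('pics/k6.png',cv2.resize(im,None,fx=3,fy=3,interpolation=cv2.INTER_CUBIC))
im=snapshot('wrist')[:,:,::-1];cv2.imwrite('pics/wrist6.png',im)
E
```

```text
time: 8.95
tool_pos: [0.4697, 0.2985, 0.0859]
ee_rot: [-1.567, 0.001, -1.272]
wrist_force: [0.0, 0.1, -0.3]
width: 0.0003
[0.4696921  0.29847767 0.08591689]
```

View pics/k6.png

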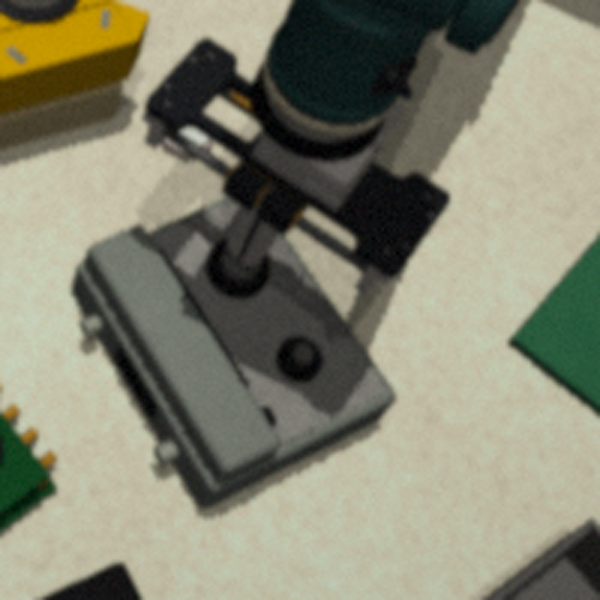

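View pics/wrist6.png

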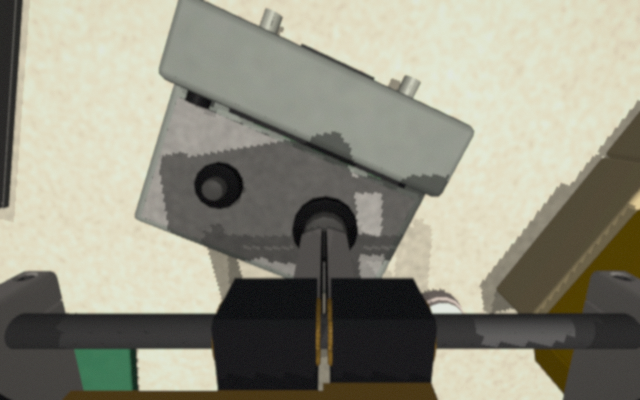

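The fingertips are centred over the start key. Pressing now.

```bash
python3 -m creep '[{"slide":[0,5,0],"roll":0,"grip":1},{"slide":[0,9,0],"roll":0,"grip":1},{"slide":[0,12,0],"roll":0,"grip":1},{"slide":[0,15,0],"roll":0,"grip":1},{"slide":[0,18,0],"roll":0,"grip":1},{"slide":[0,18,0],"roll":0,"grip":1},{"slide":[0,18,0],"roll":0,"grip":1}]'
python3 -m creep '[{"slide":[0,2,0],"roll":0,"grip":1},{"slide":[0,3,0],"roll":0,"grip":1},{"slide":[0,3,0],"roll":0,"grip":1}]'
```

```text
time: 9.63
tool_pos: [0.4683, 0.2978, 0.0663]
ee_rot: [-1.57, -0.0, -1.272]
wrist_force: [-1.9, -0.5, 5.3]
width: 0.0004
time: 9.88
tool_pos: [0.4684, 0.2978, 0.066]
ee_rot: [-1.569, -0.0, -1.272]
wrist_force: [-5.3, -2.7, 16.2]
width: 0.0004
```

The key has bottomed: z holds at 0.066 while the force rises from 5 to 16 N. I'll release it and lift clear.

```bash
python3 -m creep '[{"slide":[0,-8,0],"roll":0,"grip":1},{"slide":[0,-25,0],"roll":0,"grip":1},{"slide":[0,-60,0],"roll":0,"grip":1},{"slide":[0,-100,0],"roll":0,"grip":1},{"slide":[0,-140,0],"roll":0,"grip":1},{"slide":[0,-160,0],"roll":0,"grip":1},{"slide":[0,-160,-30],"roll":0,"grip":1},{"slide":[0,-160,-60],"roll":0,"grip":1},{"slide":[0,-160,-60],"roll":0,"grip":1},{"slide":[0,-160,-60],"roll":0,"grip":1},{"slide":[0,-160,-60],"roll":0,"grip":1}]'
python3 - <<'E'
from bench import robot,snapshot
import cv2
o=robot.get_obs();print(o['time'],o['tool_pos'],o['wrist_force'],o['qvel'])
im=snapshot('scene')[:,:,::-1];cv2.imwrite('pics/scene7.png',im)
im=im[130:380,260:500];cv2.imwrite('pics/s7z.png',cv2.resize(im,None,fx=2.4,fy=2.4,interpolation=cv2.INTER_CUBIC))
cv2.imwrite('pics/top7.png',snapshot('top')[:,:,::-1])
E
```

```text
time: 10.8
tool_pos: [0.4112, 0.2802, 0.2222]
ee_rot: [-1.57, -0.0, -1.272]
wrist_force: [-0.1, 0.5, 0.5]
width: 0.0007
10.8 [0.41118358 0.28022823 0.22215643] [-0.05556603  0.48393677  0.52983022] [-0.00494587  0.02238942 -0.01555682  0.00199321  0.00131773  0.00030796]
```

View pics/s7z.png

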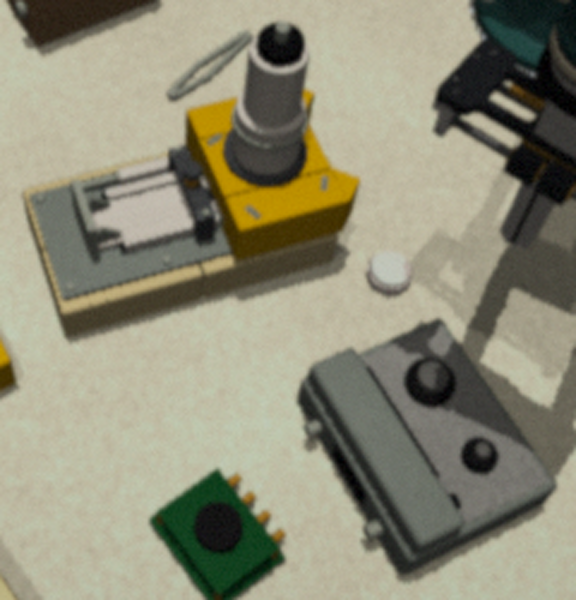

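View pics/top7.png

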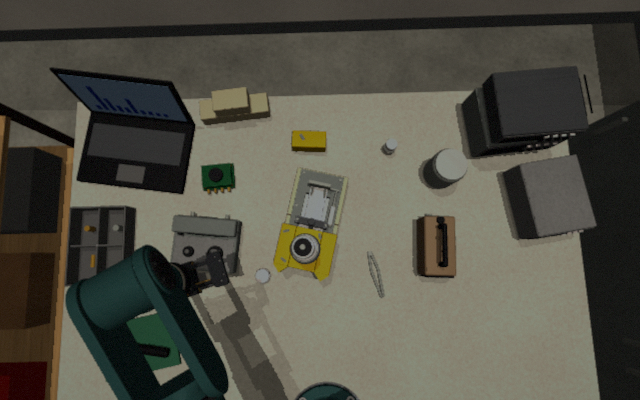

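The slide is still at its middle position (plate near (88,218) in the crop), the key is back up, and nothing else has moved. The robot is clear, so I'm handing in.

```bash
python3 -c "
from bench import ticket
print(ticket.close_job())"
```

```text
the job is handed in; nothing more can be done
None
```

The check count is set up and the job is handed in, at about 11 s of robot time; no verdict was reported.

- **Slide:** I pushed the plate in with the shut fingertips. At the end stop the tool stayed still while the horizontal force rose to about 36 N. After I let go, the wrist camera put the slide about 23 mm in, against 25 mm nominal, so I took it as latched. It still looked latched in the last pictures.
- **Start key:** I pressed the larger key once the slide had latched. It stopped at a height of 66 mm, its fully-down height, and the force rose from 5 to 16 N. After release it looked up again.
- **Everything else:** I did not touch the stop pin or the small key, and the last pictures showed the other objects where they were. The arm ended clear of everything.
- **Disagreements:** The tool position implied about 46–47 mm of slide travel at the end stop instead of 50 mm, and the latched reading was about 1.5 mm short. Both are about what the camera error would give. An early plate measurement from the scene camera was off by about 15 mm because I picked the wrong corner, so I used the wrist view instead.

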